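Pack the card terminal under the coin tray and shut the till

ROBOT

A 7-joint arm with a two-finger parallel gripper is mounted at the origin on the work surface. World frame = base frame: x ahead of the robot, y to its left, z up, the work surface at z = 0. Lengths are in m, angles in rad, forces in N, time in s.
With the tool pointing down it reaches from about 0.425 to 0.925 m from the base axis. Payload 6.8 kg.
Tool frame: the origin (TCP) lies at the very end of the fingers, on their centre line; the grasp point (between the pads) lies bot.grip_point_offset behind it (bot.grip_point_offset is the distance from the TCP to the grasp point, in m); z points along the fingers, y is the line along which they close (so a half turn about z gives the same grasp; the last joint's range is limited). The gripper opens to 85 mm and grips with 20 to 120 N. Pads are 22 mm wide; open, the fingers measure 114 mm over their backs; the gripper's body (76 mm by 85 mm) begins 54 mm behind the grasp point. The pads swing forward as they close: fully open they stand 13 mm farther back than shut.
Start: joints at [1.025, 0.477, 0.022, 1.555, -0.011, 1.109, -0.083], TCP at [0.286, -0.611, 0.231] pointing down, gripper open.
Joint ranges: [-2.96, 2.96], [-0.34, 2.1], [-1.41, 1.46], [0.24, 2.44], [-1.37, 4.51], [0.17, 1.92], [-2.96, 2.96]. Speed limits (rad/s): [2.39, 2.39, 3.14, 3.14, 3.14, 3.14, 3.14].

INTERFACE

Orientations are given as a unit quaternion [w, x, y, z].
In Python, from station import bot, imaging gives the robot as it stands. The module is installed in compiled form; this text tells all that it offers.
- The arm moves only by the tool carry_out, never from a script. Its argument "targets" is one flat list of numbers, 5 for each row, row after row: the closure in counts, from 0 (fully open) to 255 (shut), then the shift along the world's x, y, z in mm, then the turn about the world's z in degrees. A call has 1 to 20 rows; each row shifts and turns the commanded pose from where the row before left it; what a row does not reach is not made up. A row lasts 1/10 s, in which the tool goes at most 50 mm and 8.59 degrees, less where a joint would pass 70% of its speed; a pose out of reach is approached as far as the arm can. A call is refused whole if a number of a shift passes 50 or a number of a turn 8.59, either way. A call with a gripper value outside its range is refused whole. The fingers move at their own pace and stop on an object; "newtons" is the grip in N (left out, the last holds). Time passes only in rows, so rows that do not move let the fingers close. It gives the time, the measured TCP pose, the force, the opening and the grip force at its end, in the units of the state.
- bot.get_obs(): the state, without advancing time (a new reading comes with each control period).
- imaging.read_camera(name): name is "side" or "top" or "wrist"; returns a dict with "frame" (420x560x3 uint8, red, green, blue), "fov_y" (degrees; the focal length in pixels is half the picture's height over the tangent of half this angle, whatever the lens; pixels are square), "cx", "cy" (the principal point, pixels), "pose" (4x4, takes a point from camera to world coordinates); the wrist camera has in their place "tool_from_camera" (4x4, takes a point from camera to tool coordinates, whose origin is the TCP and whose axes are the flange's). Camera axes: x right, y up, looking along -z (the intrinsics and any distortion apply to the point x, -y, -z); pixel columns grow to the right and rows downward; lengths in m; the calibration is good to about 2 mm. The wrist camera is an equidistant fisheye: a pixel r from the principal point sees the ray r / f radians off the axis. A picture is of the moment at which its call begins: read the wrist's pose just before it. There is no depth.
- bot.hand_in(): hands the job in; it is judged then, once.
The state is a dict: "t": time; "q": joint angles; "joint_vel": joint speeds; "joint_torque": joint torques, N m; "eef_pos": TCP position; "tool_rot": TCP orientation; "contact_force": force on the tool from outside, world axes, zero at the start; "torque": the same for the moment, N m; "gripper_width": opening from 0.0 (shut) to 1.0 (fully open); "grasp_force": force on a finger pad.
Only numpy, scipy, OpenCV 4.12 (cv2) and the standard library are available. Lean on these libraries where they do the work, as an engineer would, in place of code of your own. Each camera call takes 0.05 s, during which the arm holds its last target. There are 200 camera calls.

TASK

Close up the till of the juice stall: take the card terminal off its sloping stand and lay it flat, screen up, on the floor of the open cash drawer, then lower the coin tray over it so that the four lugs under its corners drop into the sockets in the drawer's corners, and slide the drawer fully shut. Do not drop the terminal or the tray, and leave the bottles, jars and other things on the counter where they stand.

Things in the scene. Friction and masses are not known exactly. Their poses are not given: they have to be found in the camera images.
- card_terminal: Grey handheld card payment terminal, a slab 140 long (its x) x 64 wide (its y) x 28 mm thick (its z), 0.3 kg, black screen and keys on its +z face. Origin: centre of its underside; z out of the screen, +x towards the screen end. It starts lying on the stand's slope, leaning 35 degrees from level, its screen end uppermost.
- pay_stand: Fixed stand; origin on the counter under the middle of its slope, z up. The slope, 44 mm wide (the terminal overhangs 10 mm each side), rises to its +x at 35 degrees, its middle 75 mm above the counter; upward normal (-0.574, 0, 0.819) in this frame. A lip 10 mm high, square to the slope, ends its low side. The base is 10 mm high and covers x -75 to 95, y -50 to 50 mm.
- shelf_edge (a point): Middle of the lower front edge of a clear glass shelf that hangs over the stand (x -20, z 205 mm in the stand's frame; axes as the stand's). The shelf reaches 100 mm to +x, 105 mm to either side, 8 mm thick, on two 12 mm posts near its back corners. No room for a gripper straight above the terminal: come in tilted from -x, and draw the terminal out to -x before raising it.
- coin_tray: Loose black coin tray, 160 (x) x 196 (y) mm, 0.45 kg, coin rolls fixed in it. Origin under its centre at the height of the lug tips, z up. It stands on four round lugs 12 mm thick (tips 7 mm), 12 mm long, at x -70 and 70, y -88 and 88 mm. Floor at z 12 to 16 mm, side walls up to 46 mm. It fits either way round.
- tray_rib (a point): Middle of the top edge of the tray's centre rib, 64 mm above the tray's origin, axes as the tray's. The upright rib is 14 mm thick and runs along the tray's x, 152 mm long, from the floor (48 mm below this point) up to here: grip across it. On either side the tray is empty out to 67 mm from the rib's middle.
- till: Fixed grey till case, 250 wide (its y), 130 mm high, 260 mm deep including the drawer front; origin on the counter under its centre; its front, with the drawer, faces its -x. Its top plate is at z 118 to 130 mm and reaches forward to x -115 mm. The drawer slides out to -x.
- cash_drawer (a joint): How far the drawer is out, in m: 0 is shut, 0.21 fully out. It slides level with about 2 N of friction and stays where it is left.
- drawer_floor (a point): Centre of the inner floor of the drawer (22 mm above the counter), axes as the till's. The inside is 180 (x) x 208 (y) mm, side and back walls rise 34 mm above the floor, and the corner posts leave 152 mm free between them in y.
- drawer_seat (a point): Midway between the four corner posts, at the height of their tops (34 mm above the drawer floor), axes as the till's. Posts 26 mm square at x -70 and 70, y -88 and 88 mm, each with a 16 mm square socket 34 mm deep. When seated, the tray's floor rests on the post tops, its origin 12 mm below this point and its rib top 52 mm above it.
- drawer_front (a point): Middle of the outer face of the drawer's plain dark steel front (244 wide, 122 high, 15 mm thick, no handle), 76 mm above the counter; the front's top edge is 126 mm above the counter. Push here towards the till's +x to shut it.
- bottle_a: Loose clear glass bottle, 66 mm thick, 190 mm high, brass cap; origin under its centre. Leave alone.
- bottle_b: Another bottle like bottle_a. Leave alone.
- jar_a: Loose jar with a steel lid, 76 mm thick, 115 mm high; origin under its centre. Leave alone.
- jar_b: Another jar like jar_a. Leave alone.
- jar_c: Another jar like jar_a. Leave alone.
- squeezer: Steel hand squeezer lying flat, 210 mm long along its x, 70 mm wide, 32 mm high; origin under its middle, head towards +x. Leave alone.
- stopper: White round sink stopper, 90 mm thick, 44 mm high; origin under its centre. Leave alone.
- tin: Steel tin, 72 mm thick, 90 mm high; origin under its centre. Leave alone.
Mind the look-alikes: they are no part of the job. There is more than one size of the card_terminal; the job needs the largest.

How it is judged:
By the outcome, as a careful person would: the job done as asked, in the order asked, and still so for the second after the job is handed in, with the robot touching nothing.
It also fails if it takes over 72 s, if anything falls off the work surface, if the arm or the gripper's body presses on something with over 40 N, if the wrist force passes 120 N, or if a joint passes its speed limit or range.

## Working session

There is one attempt and no reset: what is moved stays moved. The work goes in short steps, Python scripts to look and compute and a tool call to move; the robot and the scene stay as the last step left them, time stands still between calls to the robot, and variables do not carry over. Pictures are saved under pics/ and viewed, at most 10 in all, crops included, and the job is handed in when it is done.

Besides the shell and the picture viewer there is one more tool, called after "Emit:" as name(argument=value, ...) on one line, values as JSON. carry_out: Moves the arm, as the interface text tells. Its arguments: {"type":"object","properties":{"targets":{"type":"array","items":{"type":"number"}},"newtons":{"type":"number"}},"required":["targets"]}

```bash
mkdir -p pics; python3 - <<'E'
from station import bot, imaging
import cv2, numpy as np
o=bot.get_obs(); print({k:np.round(v,3).tolist() for k,v in o.items()}, bot.grip_point_offset)
for n in ['top','side']:
    r=imaging.read_camera(n); print(n,r['fov_y'],r['cx'],r['cy'],np.round(r['pose'],4).tolist(),[k for k in r])
    cv2.imwrite(f'pics/{n}0.png',cv2.resize(r['frame'][:,:,::-1],(800,600),interpolation=cv2.INTER_CUBIC))
    np.save(f'pics/{n}0.npy',r['frame'])
E
```

```text
{'t': 0.0, 'q': [1.025, 0.478, 0.022, 1.556, -0.011, 1.109, -0.083], 'joint_vel': [0.001, 0.001, -0.0, 0.0, -0.001, 0.0, -0.001], 'joint_torque': [-0.001, -59.646, 1.608, -28.12, 0.012, 0.009, 0.0], 'eef_pos': [0.286, -0.611, 0.23], 'tool_rot': [-0.001, 0.976, 0.217, -0.0], 'contact_force': [-0.033, -0.406, -0.904], 'torque': [-0.001, 0.003, -0.049], 'grasp_force': 0.0, 'gripper_width': 1.002} 0.0187
top 52.630387598316844 277.95438306302486 213.5718681707499 [[0.0083, 0.9893, -0.146, 0.394], [-1.0, 0.0081, -0.0021, 0.0123], [-0.0009, 0.146, 0.9893, 1.3865], [0.0, 0.0, 0.0, 1.0]] ['frame', 'fov_y', 'cx', 'cy', 'pose']
side 48.074023685224475 283.2794432418396 210.45702315320787 [[-0.8257, 0.3155, -0.4676, -0.0596], [-0.5635, -0.4983, 0.6589, 0.9011], [-0.0251, 0.8075, 0.5893, 0.9373], [0.0, 0.0, 0.0, 1.0]] ['frame', 'fov_y', 'cx', 'cy', 'pose']
```

View pics/top0.png

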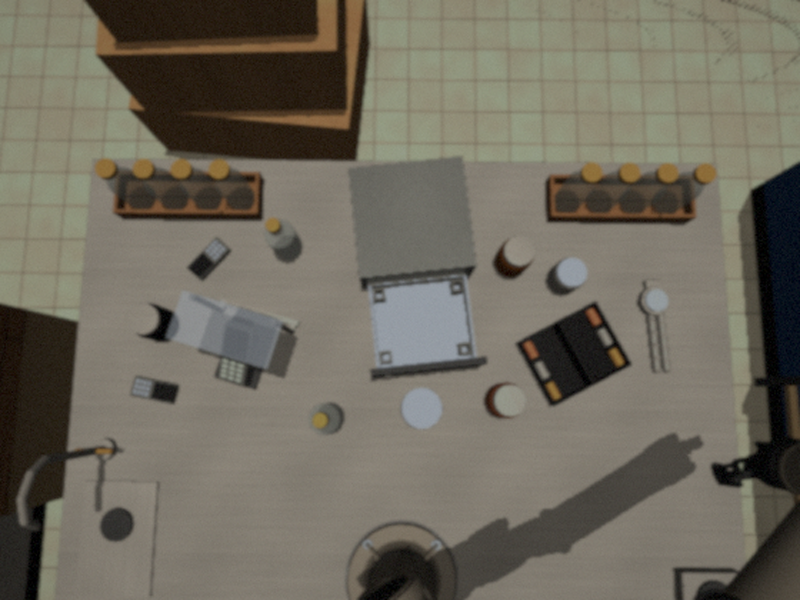

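View pics/side0.png

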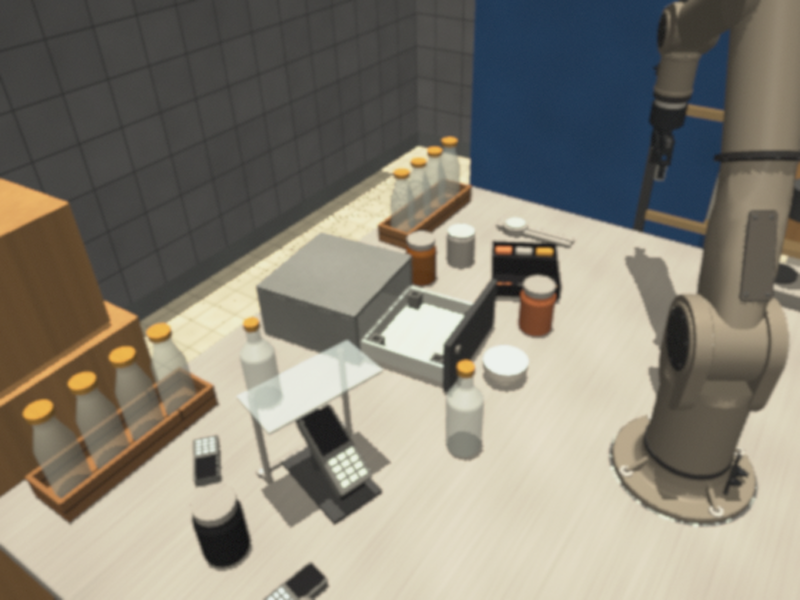

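The top view shows the terminal on its stand at (238,365), under the glass shelf. Two smaller terminals lie on the counter at (209,258) and (155,390). The stand one is meant: it is the largest and lies on the slope. The till is at (415,220), its open drawer at (425,320), the tray at (573,353), and the stopper and a jar stand in front of the drawer. Next I'll fit the models and check them on an overlay.

```bash
cat > h.py <<'E'
import numpy as np, cv2
from scipy.optimize import least_squares
from station import bot, imaging
C={'top':(52.630387598316844,277.95438306302486,213.5718681707499,np.array([[0.0083,0.9893,-0.146,0.394],[-1.0,0.0081,-0.0021,0.0123],[-0.0009,0.146,0.9893,1.3865],[0,0,0,1]])),
'side':(48.074023685224475,283.2794432418396,210.45702315320787,np.array([[-0.8257,0.3155,-0.4676,-0.0596],[-0.5635,-0.4983,0.6589,0.9011],[-0.0251,0.8075,0.5893,0.9373],[0,0,0,1]]))}
def proj(n,P):
    fov,cx,cy,T=C[n]; f=210/np.tan(np.radians(fov/2))
    p=(np.atleast_2d(P)-T[:3,3])@T[:3,:3]
    return np.c_[cx+f*p[:,0]/-p[:,2], cy-f*p[:,1]/-p[:,2]]
def wproj(P,w,o):  # wrist
    from scipy.spatial.transform import Rotation as R
    q=np.array(o['tool_rot']); Rt=R.from_quat(q[[1,2,3,0]]).as_matrix()
    T=w['tool_from_camera']; f=210/np.tan(np.radians(w['fov_y']/2))
    p=((np.atleast_2d(P)-o['eef_pos'])@Rt-T[:3,3])@T[:3,:3]
    v=np.c_[p[:,0],-p[:,1],-p[:,2]]; r=np.hypot(v[:,0],v[:,1]); th=np.arctan2(r,v[:,2])
    return np.c_[w['cx']+f*th*v[:,0]/r, w['cy']+f*th*v[:,1]/r]
def tf(pose,P):
    x,y,a=pose; P=np.atleast_2d(P)/1000.; c,s=np.cos(a),np.sin(a)
    return np.c_[x+c*P[:,0]-s*P[:,1], y+s*P[:,0]+c*P[:,1], P[:,2]]
def fit(L,x0):
    # L: list (cam, [px800,py800], [X,Y,Z mm])
    def res(p):
        return np.concatenate([(proj(n,tf(p,P))[0]-np.array(u)/800*560) for n,u,P in L])
    r=least_squares(res,x0,loss='soft_l1'); print(np.round(r.x,4),'yaw',round(np.degrees(r.x[2]),2),'res',np.round(r.fun,1).tolist()); return r.x
n35=np.array([-.574,0,.819]);u35=np.array([.819,0,.574]);ey=np.array([0,1,0])
def T_(u,v,w): return (np.array([0,0,75])+u*u35+v*ey+w*n35).tolist()
def box(x0,x1,y0,y1,z): return [[x0,y0,z],[x1,y0,z],[x1,y1,z],[x0,y1,z]]
E
cat > a.py <<'E'
from h import *
print('till');till=fit([('top',(348,168),(130,125,130)),('top',(462,157),(130,-125,130)),('top',(474,268),(-115,-125,130)),('top',(360,280),(-115,125,130))],[.75,0,0])
print('front');fr=fit([('top',(371,373),(0,122,126)),('top',(486,360),(0,-122,126))],[.45,0,0])
print('tray');tray=fit([('top',(517,343),(80,98,46)),('top',(597,304),(80,-98,46)),('top',(630,365),(-80,-98,46)),('top',(550,404),(-80,98,46))],[.5,-.3,.4])
print('stand');st=fit([('top',(188,292),(80,105,213)),('top',(270,365),(-20,-105,213)),('side',(238,400),(80,105,205)),('side',(345,342),(80,-105,205)),('side',(382,374),(-20,-105,205)),('side',(268,428),(-20,105,205)),
 ('side',(370,480),T_(-70,-32,28)),('side',(342,497),T_(-70,32,28)),('side',(300,415),T_(70,32,28)),('side',(325,405),T_(70,-32,28)),('side',(330,517),(-75,50,10)),('side',(381,490),(-75,-50,10))],[.5,.35,0])
np.savez('fit0.npz',till=till,fr=fr,tray=tray,st=st)
def ov(n,s):
    im=cv2.resize(np.load(f'pics/{n}0.npy')[:,:,::-1],None,fx=s,fy=s,interpolation=cv2.INTER_CUBIC)
    def pl(pose,P,c,cl=True):
        q=(proj(n,tf(pose,P))+.5)*s-.5; cv2.polylines(im,[np.int32(np.round(q*8))],cl,c,1,cv2.LINE_AA,3)
    pl(till,box(-115,130,-125,125,130),(0,255,0)); pl(till,box(-340,-325,-122,122,126),(0,255,255))
    pl(till,box(-325,-145,-104,104,56),(255,255,0))
    for a in(-70,70):
        for b in(-88,88): pl(till,box(-235+a-8,-235+a+8,b-8,b+8,56),(0,0,255))
    pl(tray,box(-80,80,-98,98,46),(0,255,0)); pl(tray,box(-76,76,-7,7,64),(0,255,255))
    pl(st,box(-20,80,-105,105,205),(0,255,0)); pl(st,box(-75,95,-50,50,10),(255,0,0))
    pl(st,[T_(-70,-32,28),T_(70,-32,28),T_(70,32,28),T_(-70,32,28)],(0,255,255))
    return im
a=ov('top',4); b=ov('side',4)
cv2.imwrite('pics/ov1.png',np.hstack([cv2.resize(a[740:1140,440:840],(400,400)),cv2.resize(b[900:1500,620:1100],(320,400))]))
cv2.imwrite('pics/ov2.png',a[400:1180,920:1800][::1,::1][:600*780//600][:, :][::1].copy() if False else cv2.resize(a[400:1180,920:1800],(677,600)))
E
python3 a.py
```

```text
till
[ 0.7616 -0.0141  0.1103] yaw 6.32 res [-0.2, 0.5, 0.2, 0.3, 1.4, -0.4, -1.3, -0.5]
front
[ 0.4522 -0.0513  0.12  ] yaw 6.88 res [-0.7, 0.1, 0.7, -0.1]
tray
[ 0.4871 -0.3751  0.4513] yaw 25.86 res [0.3, -2.3, -1.0, -1.2, -0.1, 1.6, 0.6, 1.4]
stand
[ 0.4914  0.3575 -0.2947] yaw -16.88 res [-3.2, -3.1, -1.6, 2.4, -1.3, -1.5, 1.4, -0.1, 0.3, -1.5, 0.0, 4.8, 0.5, -3.5, -2.5, -0.9, -3.7, 3.4, 1.7, -2.2, 1.6, 2.8, 0.3, -1.0]
```

View pics/ov1.png

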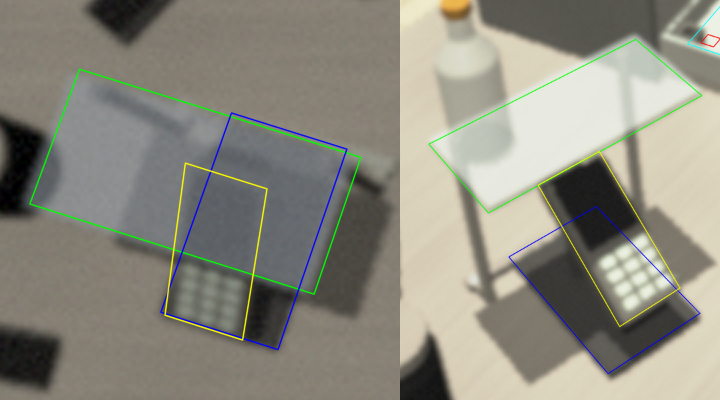

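View pics/ov2.png

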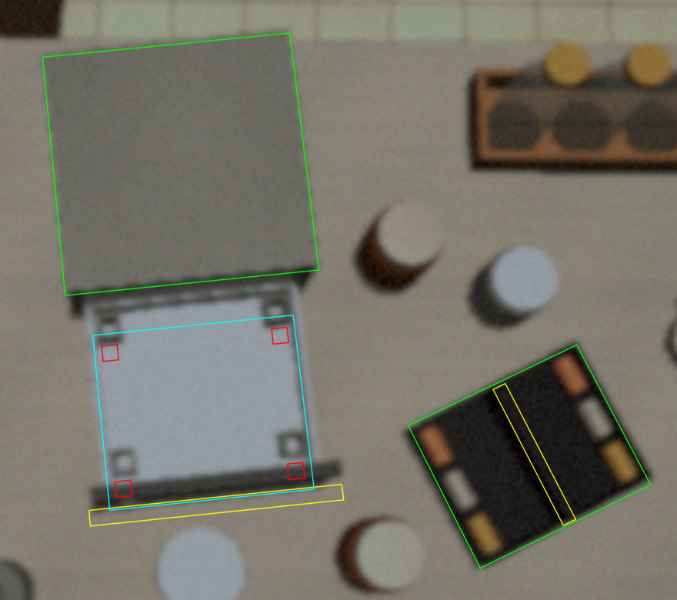

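The overlays match the stand, shelf and terminal; the yellow outline lies on the largest terminal's body and keys (top crop 205,250). The till and tray also match. The drawer is about 26 mm less far out than drawn, with its sockets at (109,327), (275,311), (124,461) and (292,444). Now I'll move, taking wrist pictures on the way.

Emit:
carry_out(targets=[0,22,30,16,0,0,22,30,16,0,0,22,30,16,0,0,22,30,16,0,0,22,30,16,0,0,22,30,16,0,0,22,30,16,0,0,0,0,0,0,0,0,0,0,0])

```text
t: 1.0
eef_pos: [0.4407, -0.4006, 0.3433]
tool_rot: [0.0, 0.976, 0.218, -0.0]
contact_force: [-0.4, -1.1, -0.8]
gripper_width: 1.002
grasp_force: 0.0
```

```bash
cat > snap.py <<'E'
from h import *
import pickle,sys
def snap(k):
    o=bot.get_obs(); w=imaging.read_camera('wrist'); pickle.dump((o,w),open(f'pics/{k}.pkl','wb'))
    print(np.round(o['eef_pos'],4),np.round(o['tool_rot'],4),round(o['t'],2)); return o,w
if __name__=='__main__': o,w=snap(sys.argv[1]); print(w['fov_y'],w['cx'],w['cy'],np.round(w['tool_from_camera'],3).tolist())
E
python3 snap.py w_tray
```

```text
[ 0.4407 -0.4006  0.3433] [ 1.000e-04  9.759e-01  2.182e-01 -0.000e+00] 1.0
65.70646984690485 289.7562284858231 210.37918605307135 [[-0.0, 0.965, 0.264, 0.065], [1.0, 0.0, 0.0, 0.001], [0.0, 0.264, -0.965, -0.143], [0.0, 0.0, 0.0, 1.0]]
```

Emit:
carry_out(targets=[0,3,38,0,-3,0,3,38,0,-3,0,3,38,0,-3,0,3,38,0,-3,0,3,38,0,-3,0,3,38,0,-2,0,3,38,0,-2,0,3,38,0,0,0,3,38,0,0,0,0,0,0,0,0,0,0,0,0])

```text
t: 2.15
eef_pos: [0.4668, -0.0604, 0.3427]
tool_rot: [0.0, 0.999, 0.053, -0.001]
contact_force: [-0.6, -0.1, -0.4]
gripper_width: 0.999
grasp_force: 0.0
```

```bash
python3 snap.py w_draw; cat > b.py <<'E'
from h import *
import pickle
f=np.load('fit0.npz')
def s(u): return ((u[0]/3.077+230)*800/560,(u[1]/3.077+100)*800/560)
dr=fit([('top',s(u),P) for u,P in [((109,327),(70,88,56)),((275,311),(70,-88,56)),((124,461),(-70,88,56)),((292,444),(-70,-88,56))]],[.53,-.04,.11])
ims=[]
for k in ['w_tray','w_draw']:
    o,w=pickle.load(open(f'pics/{k}.pkl','rb')); im=w['frame'][:,:,::-1].copy()
    def pl(pose,P,c):
        cv2.polylines(im,[np.int32(wproj(tf(pose,P),w,o)*8)],True,c,1,cv2.LINE_AA,3)
    pl(f['tray'],box(-80,80,-98,98,46),(0,255,0)); pl(f['tray'],box(-76,76,-7,7,64),(0,255,255))
    for a in(-70,70):
        for b in(-88,88): pl(dr,box(a-8,a+8,b-8,b+8,56),(0,0,255))
    ims.append(cv2.resize(im,(400,300)) if 0 else im)
a=np.hstack(ims); cv2.imwrite('pics/w1.png',cv2.resize(a,(800,300),interpolation=cv2.INTER_AREA))
E
python3 b.py
```

```text
[ 0.4668 -0.0604  0.3427] [ 2.000e-04  9.986e-01  5.270e-02 -6.000e-04] 2.15
65.70646984690485 289.7562284858231 210.37918605307135 [[-0.0, 0.965, 0.264, 0.066], [1.0, 0.0, 0.0, 0.002], [0.0, 0.264, -0.965, -0.143], [0.0, 0.0, 0.0, 1.0]]
[ 0.5538 -0.0389  0.1117] yaw 6.4 res [-0.4, -0.0, 0.7, -0.5, -0.8, 0.4, 0.5, 0.1]
```

View pics/w1.png

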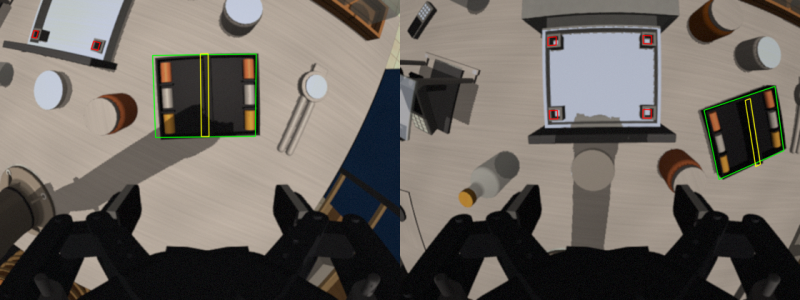

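The wrist overlays agree with the fits to within a few mm: tray rib at (206,95) on the left, sockets in the red squares on the right. Now I'll check the wrist roll range for a flipped approach, so the camera stays clear of the shelf.

```bash
python3 - <<'E'
from h import *
o=bot.get_obs();print(np.round(o['q'],3))
import pickle
a=pickle.load(open('pics/w_tray.pkl','rb'))[0]; print(np.round(a['q'],3))
f=np.load('fit0.npz'); st=f['st']
print(tf(st,[[-64,0,0],[-200,0,0],[0,0,0]]).round(4))
# terminal-only fit
E
```

```text
[ 0.291  0.058 -0.305  1.856  0.019  1.232 -1.487]
[ 0.691  0.266 -0.072  1.604  0.02   1.272 -0.516]
[[0.4302 0.3761 0.    ]
 [0.3001 0.4156 0.    ]
 [0.4914 0.3575 0.    ]]
```

Emit:
carry_out(targets=[0,-8,35,-4,-3,0,-8,35,-4,-3,0,-8,35,-4,-3,0,-8,35,-4,-3,0,-8,35,-4,-3,0,-8,35,-4,-3,0,-8,35,-4,-3,0,-8,35,-4,-2,0,-8,35,-4,0,0,-8,35,-4,0,0,0,0,0,0,0,0,0,0,0])

```text
t: 3.4
eef_pos: [0.3881, 0.2893, 0.3027]
tool_rot: [0.001, 0.989, -0.148, -0.0]
contact_force: [-0.3, 0.1, 0.7]
gripper_width: 0.998
grasp_force: 0.0
```

```bash
python3 - <<'E'
from h import *
from snap import snap
o,w=snap('w_st'); print(np.round(o['q'],3))
st=np.load('fit0.npz')['st']
im=cv2.resize(w['frame'][:,:,::-1],None,fx=3,fy=3,interpolation=cv2.INTER_CUBIC)
def pl(P,c): cv2.polylines(im,[np.int32(((wproj(tf(st,P),w,o)+.5)*3-.5)*8)],True,c,1,cv2.LINE_AA,3)
pl(box(-20,80,-105,105,205),(0,255,0)); pl(box(-75,95,-50,50,10),(255,0,0))
pl([T_(-70,-32,28),T_(70,-32,28),T_(70,32,28),T_(-70,32,28)],(0,255,255))
p=wproj(tf(st,[[0,0,80]]),w,o)[0]*3; print(p)
x,y=int(np.clip(p[0]-400,0,880)),int(np.clip(p[1]-300,0,660)); print(x,y)
cv2.imwrite('pics/w2.png',im[y:y+600,x:x+800])
E
```

```text
[0.3881 0.2893 0.3027] [ 6.000e-04  9.890e-01 -1.479e-01 -4.000e-04] 3.4
[-0.17   0.147 -0.656  1.871  0.098  1.157 -2.728]
[610.88892078 344.35280109]
210 44
```

View pics/w2.png

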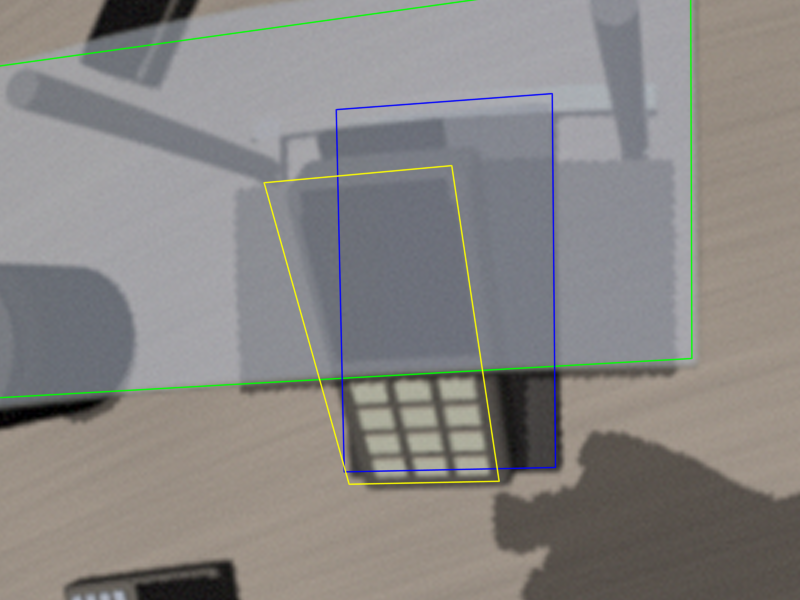

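The wrist view shows the blue base outline on the real base and the yellow low end on the keypad end at (424,482). The wrist camera sits on the tool's +x side, towards the shelf, so I'll turn the tool half round and then go down in front of the low end.

Emit:
carry_out(targets=[0,1,5,0,8.5,0,1,5,0,8.5,0,1,5,0,8.5,0,1,5,0,8.5,0,1,5,0,8.5,0,1,5,0,8.5,0,1,5,0,8.5,0,1,5,0,8.5,0,1,5,0,8.5,0,1,5,0,8.5,0,1,5,0,8.5,0,1,5,0,8.5,0,1,5,0,8.5,0,1,5,0,8.5,0,1,5,0,8.5,0,1,5,0,8.5,0,1,5,0,8.5,0,0,5,0,8.5,0,0,4,0,8.5,0,0,0,0,8.5])

```text
t: 5.45
eef_pos: [0.4061, 0.3827, 0.3029]
tool_rot: [0.0, 0.232, 0.973, -0.001]
contact_force: [0.8, 0.3, 1.7]
gripper_width: 1.0
grasp_force: 0.0
```

Emit:
carry_out(targets=[0,0,0,0,8.5,0,0,0,-30,1.5,0,0,0,-40,0,0,0,0,-40,0,0,0,0,-40,0,0,0,0,-40,0,0,0,0,-40,0,0,0,0,-30,0,0,0,0,-13,0,0,0,0,0,0,0,0,0,0,0])

```text
t: 6.55
eef_pos: [0.4053, 0.3846, 0.0314]
tool_rot: [0.001, 0.148, 0.989, 0.0]
contact_force: [-0.0, 0.7, -0.2]
gripper_width: 1.002
grasp_force: 0.0
```

```bash
python3 - <<'E'
from h import *
o=bot.get_obs();print(np.round(o['q'],3),np.round(o['eef_pos'],4),np.round(o['tool_rot'],4),o['t'])
q=o['tool_rot'];print('yaw',np.degrees(2*np.arctan2(q[2],q[1])))
st=np.load('fit0.npz')['st']; print((np.array(tf(st,[[-66,-1,30]])[0])-o['eef_pos'])*1000)
d=o['eef_pos']-np.r_[st[:2],0]; c,s=np.cos(st[2]),np.sin(st[2]); print('stand frame',(c*d[0]+s*d[1])*1e3,(-s*d[0]+c*d[1])*1e3)
E
```

```text
[-0.19   0.755 -0.918  1.934  0.797  0.865 -0.262] [0.4053 0.3846 0.0314] [5.000e-04 1.477e-01 9.890e-01 4.000e-04] 6.55
yaw 163.01185711198386
[22.72426774 -8.89724519 -1.35882482]
stand frame -90.32877387980064 0.9141781256280374
```

Clear. Next I slide in 24 mm and close gently.

Emit:
carry_out(targets=[0,6,-2,0,0,0,6,-2,0,0,0,6,-2,0,0,0,5,-2.5,-1,0,0,0,0,0,0,0,0,0,0,0])

```text
t: 7.15
eef_pos: [0.4272, 0.376, 0.0293]
tool_rot: [-0.0, 0.147, 0.989, 0.0]
contact_force: [0.9, 0.1, -0.2]
gripper_width: 0.997
grasp_force: 0.0
```

Emit:
carry_out(targets=[40,0,0,0,0,60,0,0,0,0,80,0,0,0,0,100,0,0,0,0,120,0,0,0,0,150,0,0,0,0,255,0,0,0,0,255,0,0,0,0], newtons=60)

```text
t: 7.95
eef_pos: [0.4264, 0.3751, 0.0294]
tool_rot: [-0.0, 0.147, 0.989, -0.001]
contact_force: [-1.8, -5.2, 6.2]
gripper_width: 0.74
grasp_force: 65.1
```

Emit:
carry_out(targets=[255,0,0,0,0,255,0,0,2,0,255,-1.5,0.5,2,0,255,-1.5,0.5,2,0,255,-1.5,0.5,2,0,255,-1.5,0.5,2,0,255,-1.5,0.5,2,0,255,-1.5,0.5,3,0,255,0,0,0,0,255,0,0,0,0], newtons=110)

```text
t: 8.95
eef_pos: [0.4183, 0.3792, 0.0444]
tool_rot: [0.0, 0.147, 0.989, 0.0]
contact_force: [0.2, 0.6, -2.7]
gripper_width: 0.73
grasp_force: 120.1
```

```bash
python3 - <<'E'
from h import *
o=bot.get_obs();print(np.round(o['contact_force'],1),np.round(o['torque'],3),np.round(o['eef_pos'],4))
ims=[]
for n in ['side','top']:
    r=imaging.read_camera(n); im=r['frame'][:,:,::-1]
    ims.append(cv2.resize(im[215:375,120:290] if n=='side' else im[185:285,110:216],(400,376),interpolation=cv2.INTER_CUBIC))
cv2.imwrite('pics/g1.png',np.hstack(ims))
E
```

```text
[ 0.2  0.6 -2.7] [0.03  0.148 0.009] [0.4183 0.3792 0.0444]
```

View pics/g1.png

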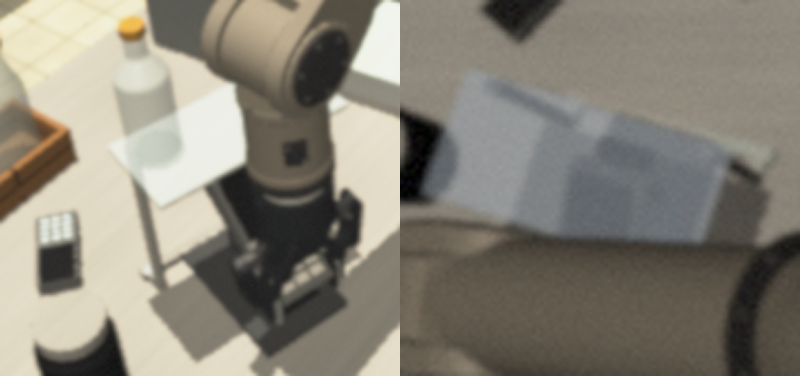

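The side crop shows the terminal's keypad end between the pads at (305,285), and the wrist reads its weight (2.7 N). The tool can't tilt, so I'll level the terminal by raising it until its high end bears lightly on the shelf's underside and it pivots in the pads.

Emit:
carry_out(targets=[255,0,0,5,0,255,0,0,5,0,255,0,0,5,0,255,0,0,5,0,255,0,0,5,0,255,0,0,5,0,255,0,0,5,0,255,0,0,5,0,255,0,0,5,0,255,0,0,3,0,255,0,0,3,0,255,0,0,3,0,255,0,0,3,0,255,0,0,0,0])

```text
t: 10.45
eef_pos: [0.4165, 0.3791, 0.1003]
tool_rot: [-0.001, 0.146, 0.989, -0.0]
contact_force: [-1.3, 4.6, -15.1]
gripper_width: 0.732
grasp_force: 123.6
```

Emit:
carry_out(targets=[255,0,0,3,0,255,0,0,3,0,255,0,0,3,0,255,0,0,3,0], newtons=80)

```text
t: 10.85
eef_pos: [0.4153, 0.3785, 0.1119]
tool_rot: [-0.002, 0.147, 0.989, -0.001]
contact_force: [-3.7, 0.3, -7.0]
gripper_width: 0.723
grasp_force: 121.5
```

Emit:
carry_out(targets=[255,0,0,4,0,255,0,0,4,0,255,0,0,4,0,255,0,0,4,0,255,0,0,4,0,255,0,0,4,0])

```text
t: 11.45
eef_pos: [0.4177, 0.3788, 0.1373]
tool_rot: [-0.0, 0.147, 0.989, -0.0]
contact_force: [-5.4, 1.9, -12.9]
gripper_width: 0.729
grasp_force: 116.1
```

```bash
python3 - <<'E'
from h import *
o=bot.get_obs();print(np.round(o['contact_force'],1),np.round(o['torque'],3),np.round(o['eef_pos'],4),o['grasp_force'],o['gripper_width'])
E
```

```text
[ -5.4   1.9 -12.9] [ 0.648  2.381 -0.052] [0.4177 0.3788 0.1373] 116.12726211547852 0.7293873615847842
```

Emit:
carry_out(targets=[255,0,0,4,0,255,0,0,4,0,255,0,0,4,0,255,0,0,4,0,255,0,0,4,0,255,0,0,4,0,255,0,0,4,0,255,0,0,3,0,255,0,0,0,0])

```text
t: 12.35
eef_pos: [0.4189, 0.3794, 0.1691]
tool_rot: [0.001, 0.147, 0.989, 0.0]
contact_force: [-2.2, -0.2, -6.1]
gripper_width: 0.727
grasp_force: 113.5
```

```bash
python3 - <<'E'
from h import *
o=bot.get_obs();print(np.round(o['contact_force'],1),np.round(o['torque'],3),np.round(o['eef_pos'],4),o['grasp_force'],o['gripper_width'],o['t'])
r=imaging.read_camera('side'); im=r['frame'][:,:,::-1]
cv2.imwrite('pics/g2.png',cv2.resize(im[195:375,110:300],(560,530),interpolation=cv2.INTER_CUBIC))
E
```

```text
[-2.2 -0.2 -6.1] [0.289 1.003 0.002] [0.4189 0.3794 0.1691] 113.51304173469543 0.726720445537059 12.35
```

View pics/g2.png

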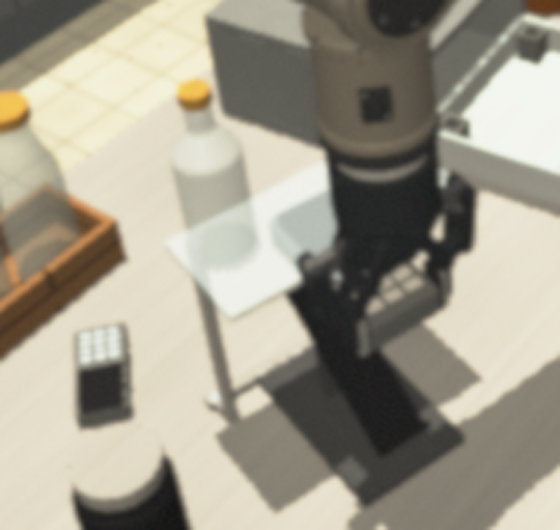

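The terminal is now roughly level under the shelf, at (400,300) in the crop, and well held. I'll over-rotate it slightly, draw it out towards -x and raise it, then carry it to the drawer while turning it to lie along the drawer's y.

Emit:
carry_out(targets=[255,0,0,3,0,255,0,0,3,0,255,0,0,-4,0,255,-5,1.5,-4,0,255,-10,3,0,0,255,-10,3,0,0,255,-10,3,0,0,255,-10,3,0,0,255,-10,3,0,0,255,-10,3,0,0,255,-10,3,0,0,255,-10,3,0,0,255,-10,3,0,0,255,-10,3,0,0,255,-10,3,0,0,255,0,0,25,0,255,0,0,30,0,255,0,0,30,0,255,0,0,25,0,255,0,0,10,0])

```text
t: 14.4
eef_pos: [0.3029, 0.415, 0.2886]
tool_rot: [0.001, 0.147, 0.989, 0.001]
contact_force: [-0.5, 0.1, -4.0]
gripper_width: 0.729
grasp_force: 113.7
```

Emit:
carry_out(targets=[255,11.9,-20,0,-3.3,255,11.9,-20,0,-3.3,255,11.9,-20,0,-3.3,255,11.9,-20,0,-3.3,255,11.9,-20,0,-3.3,255,11.9,-20,0,-3.3,255,11.9,-20,0,-3.3,255,11.9,-20,0,-3.3,255,11.9,-20,0,-3.3,255,11.9,-20,0,-3.3,255,11.9,-20,0,-3.3,255,11.9,-20,0,-3.3,255,11.9,-20,0,-3.3,255,11.9,-20,0,-3.3,255,11.9,-20,0,-3.3,255,11.9,-20,0,-3.3,255,11.9,-20,0,-3.3,255,11.9,-20,0,-3.3,255,11.9,-20,0,-3.3,255,6,-12,0,-3.3])

```text
t: 16.4
eef_pos: [0.5368, 0.0187, 0.286]
tool_rot: [0.0, 0.665, 0.747, -0.0]
contact_force: [-0.2, 1.0, -2.9]
gripper_width: 0.734
grasp_force: 113.5
```

```bash
python3 - <<'E'
from h import *
from snap import snap
o,w=snap('w_hold');print(np.round(o['contact_force'],1),np.round(o['torque'],3),o['t'],np.round(o['q'],2))
q=o['tool_rot'];print('yaw',np.degrees(2*np.arctan2(q[2],q[1])))
dr=[.5538,-.0389,.1117]; print((tf(dr,[[0,58,0]])[0]-o['eef_pos'])*1e3)
r=imaging.read_camera('side'); im=r['frame'][:,:,::-1]; np.save('pics/side_hold.npy',r['frame'])
p=proj('side',o['eef_pos'])[0]; x,y=int(p[0]),int(p[1]); print(p)
a=cv2.resize(im[max(0,y-100):y+110,x-120:x+90],(400,400),interpolation=cv2.INTER_CUBIC)
b=cv2.resize(w['frame'][:,:,::-1],(400,300)); b=cv2.copyMakeBorder(b,0,100,0,0,cv2.BORDER_CONSTANT)
cv2.imwrite('pics/g3.png',np.hstack([a,b]))
E
```

```text
[0.5368 0.0187 0.286 ] [ 1.000e-04  6.647e-01  7.471e-01 -1.000e-04] 16.4
[-0.2  1.  -2.9] [ 0.16   0.029 -0.021] 16.4 [ 0.58  0.32 -0.9   1.77  0.27  1.18 -0.28]
yaw 96.67662844918378
[ 1.05660335e+01  7.32537684e-02 -2.86041389e+02]
[291.29423008 171.86055138]
```

View pics/g3.png

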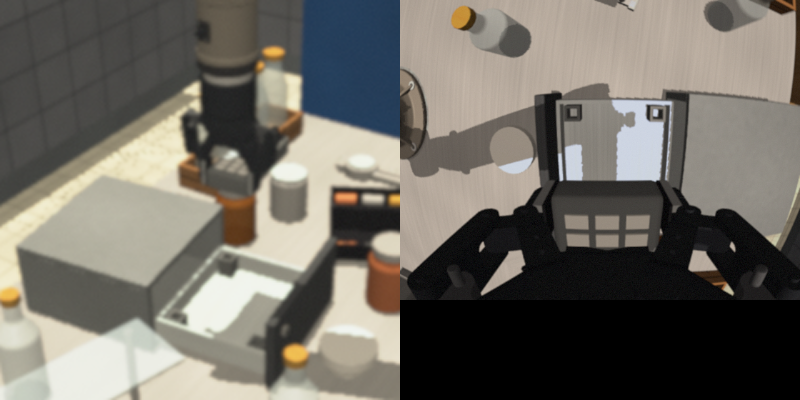

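The crop shows the terminal held level, screen up (at (235,170) on the left; its end face and keys at (605,220) on the right), above the drawer. Now I lower it.

Emit:
carry_out(targets=[255,5,0,0,0,255,5,0,-16,0,255,0,0,-20,0,255,0,0,-20,0,255,0,0,-20,0,255,0,0,-20,0,255,0,0,-20,0,255,0,0,-20,0,255,0,0,-20,0,255,0,0,-20,0,255,0,0,-20,0,255,0,0,-20,0,255,0,0,-15,0,255,0,0,-5,0,255,0,0,0,0,255,0,0,0,0])

```text
t: 18.1
eef_pos: [0.5459, 0.0221, 0.0509]
tool_rot: [0.0, 0.662, 0.75, 0.001]
contact_force: [0.3, -0.5, -3.2]
gripper_width: 0.734
grasp_force: 113.6
```

Emit:
carry_out(targets=[255,0,0,-3,0,255,0,0,-3,0,255,0,0,-3,0,255,0,0,-3,0,255,0,0,-3,0,255,0,0,0,0])

```text
t: 18.7
eef_pos: [0.5449, 0.0216, 0.0348]
tool_rot: [-0.0, 0.662, 0.749, -0.0]
contact_force: [0.3, -0.4, -2.9]
gripper_width: 0.734
grasp_force: 113.6
```

Emit:
carry_out(targets=[255,0,0,-2,0,255,0,0,-2,0,255,0,0,-2,0,255,0,0,-2,0,255,0,0,0,0])

```text
t: 19.2
eef_pos: [0.5451, 0.0216, 0.027]
tool_rot: [-0.0, 0.662, 0.749, -0.0]
contact_force: [0.3, -0.2, -3.1]
gripper_width: 0.73
grasp_force: 113.6
```

Emit:
carry_out(targets=[255,0,0,-2,0,255,0,0,-2,0,255,0,0,-1,0,255,0,0,0,0])

```text
t: 19.6
eef_pos: [0.5451, 0.0216, 0.0221]
tool_rot: [-0.0, 0.662, 0.749, -0.0]
contact_force: [0.1, -0.5, -3.6]
gripper_width: 0.729
grasp_force: 113.6
```

Emit:
carry_out(targets=[255,0,0,-1,0,255,0,0,-1,0,255,0,0,0,0])

```text
t: 19.9
eef_pos: [0.5452, 0.0216, 0.0202]
tool_rot: [-0.0, 0.662, 0.749, -0.0]
contact_force: [0.2, 0.1, -2.7]
gripper_width: 0.733
grasp_force: 113.6
```

Emit:
carry_out(targets=[255,0,0,-1,0,255,0,0,-1,0,255,0,0,-1,0,255,0,0,0,0])

```text
t: 20.3
eef_pos: [0.5459, 0.0218, 0.0181]
tool_rot: [0.001, 0.662, 0.749, 0.0]
contact_force: [-0.3, -0.9, 3.9]
gripper_width: 0.731
grasp_force: 114.6
```

```bash
python3 - <<'E'
from h import *
o=bot.get_obs();print(np.round(o['contact_force'],1),np.round(o['torque'],3),np.round(o['eef_pos'],4))
E
```

```text
[-0.3 -0.9  3.9] [-0.124  0.445 -0.026] [0.5459 0.0218 0.0181]
```

Emit:
carry_out(targets=[255,0,0,-0.7,0,255,0,0,-0.7,0,255,0,0,0,0], newtons=20)

```text
t: 20.6
eef_pos: [0.5473, 0.0219, 0.0181]
tool_rot: [0.002, 0.662, 0.749, 0.001]
contact_force: [-1.9, -1.0, 15.6]
gripper_width: 0.731
grasp_force: 116.1
```

```bash
python3 - <<'E'
from h import *
o=bot.get_obs();print(np.round(o['contact_force'],1),np.round(o['torque'],3),np.round(o['eef_pos'],4),o['grasp_force'])
E
```

```text
[-1.9 -1.  15.6] [-0.319  0.804 -0.01 ] [0.5473 0.0219 0.0181] 116.12988352775574
```

Emit:
carry_out(targets=[255,0,0,0.7,0,66,0,0,0,0,60,0,0,0,0,50,0,0,0,0,40,0,0,0,0,20,0,0,0,0,10,0,0,0,0,10,0,0,0,0])

```text
t: 21.4
eef_pos: [0.5451, 0.0217, 0.0165]
tool_rot: [-0.0, 0.662, 0.749, -0.0]
contact_force: [-0.6, -0.0, 0.3]
gripper_width: 0.962
grasp_force: 0.0
```

```bash
python3 - <<'E'
from h import *
from snap import snap
o,w=snap('w_rel');print(np.round(o['contact_force'],1),np.round(o['torque'],3),np.round(o['eef_pos'],4),o['gripper_width'])
E
```

```text
[0.5451 0.0217 0.0165] [-1.000e-04  6.621e-01  7.494e-01 -1.000e-04] 21.4
[-0.6 -0.   0.3] [ 0.033  0.005 -0.013] [0.5451 0.0217 0.0165] 0.9624306706322717
```

Emit:
carry_out(targets=[0,0,0,5,0,0,0,0,10,0,0,0,0,30,0,0,0,0,45,0,0,0,0,45,0,0,0,0,45,0,0,0,0,45,0,0,-4.8,-33,30,-5.9,0,-4.8,-33,0,-5.9,0,-4.8,-33,0,-5.9,0,-4.8,-33,0,-5.9,0,-4.8,-33,0,-5.9,0,-4.8,-33,0,-5.9,0,-4.8,-33,0,-5.9,0,-4.8,-33,0,-5.9,0,-4.8,-33,0,-5.9,0,-4.8,-33,0,-5.9,0,-4.8,-33,0,-5.9,0,-4.8,-33,0,-5.9,0,0,0,0,0])

```text
t: 23.45
eef_pos: [0.4853, -0.3798, 0.2719]
tool_rot: [0.001, 0.975, 0.223, -0.001]
contact_force: [-0.6, 0.7, -0.2]
gripper_width: 1.0
grasp_force: 0.0
```

```bash
cat > c.py <<'E'
from h import *
from snap import snap
o,w=snap('w_tray2'); q=o['tool_rot'];yaw=np.degrees(2*np.arctan2(q[2],q[1]));print('yaw',yaw)
r=imaging.read_camera('top'); np.save('pics/top1.npy',r['frame'])
f=np.load('fit0.npz'); dr=[.5538,-.0389,.1117]
# rectify drawer interior at z=50mm, 1px=0.5mm, from top before/after
g=np.mgrid[-90:90.5:1,-104:104.5:1]; P=np.c_[g[0].ravel(),g[1].ravel(),np.full(g[0].size,50)]
uv=proj('top',tf(dr,P)).astype(np.float32).reshape(*g[0].shape,2)
A=[cv2.remap(np.load(f'pics/top{i}.npy'),uv[...,0],uv[...,1],cv2.INTER_LINEAR).astype(float).mean(2) for i in(0,1)]
m=((A[0]-A[1])>0.25*A[0]).astype(np.uint8); m=cv2.morphologyEx(m,cv2.MORPH_OPEN,np.ones((9,9)))
c=max(cv2.findContours(m,0,1)[0],key=cv2.contourArea); (a,b),s,an=cv2.minAreaRect(c); print('terminal drawer y,x:',a-104,b-90,s,an)
tb=f['tray']; print('to tray', (tf(tb,[[0,0,64]])[0]-o['eef_pos'])*1e3, np.degrees(tb[2])-yaw)
# rectify tray rib from wrist at z=64 and floor brightness: print rect image
def rect(pose,z,X,Y,k):
    g=np.mgrid[-X:X+.5:1,-Y:Y+.5:1]; P=np.c_[g[0].ravel(),g[1].ravel(),np.full(g[0].size,z)]
    uv=wproj(tf(pose,P),w,o).astype(np.float32).reshape(*g[0].shape,2)
    cv2.imwrite(f'pics/{k}.png',cv2.remap(w['frame'],uv[...,0],uv[...,1],cv2.INTER_LINEAR)[::-1,::-1,::-1])
rect(tb,46,110,130,'rt')
im=cv2.imread('pics/rt.png'); p0=np.load('pics/top1.npy')[:,:,::-1]
def up(x,h): return cv2.resize(x,(int(x.shape[1]*h/x.shape[0]),h),interpolation=cv2.INTER_CUBIC)
cv2.imwrite('pics/chk.png',np.hstack([up(im,500),up(p0[180:275,245:350],500)])[:, :])
print(cv2.imread('pics/chk.png').shape)
E
python3 c.py
```

```text
[ 0.4853 -0.3798  0.2719] [ 1.000e-03  9.749e-01  2.226e-01 -6.000e-04] 23.45
yaw 25.72918189812707
terminal drawer y,x: 1.9153366088867188 -1.725341796875 (65.9375228881836, 137.55538940429688) 88.69805145263672
to tray [   1.82360682    4.77163107 -207.92808977] 0.12949579205306705
(500, 1142, 3)
```

The terminal lies flat on the drawer floor: measured 138 × 66 mm, centred within 2 mm. Next I refine the tray and drawer poses numerically from the earlier wrist pictures.

```bash
cat > d.py <<'E'
from h import *
import pickle
f=np.load('fit0.npz'); dr=np.array([.5538,-.0389,.1117]); tb=f['tray']
def rect(k,pose,z,x0,x1,y0,y1,s=2):
    o,w=pickle.load(open(f'pics/{k}.pkl','rb'))
    xs=np.arange(x0,x1,1/s); ys=np.arange(y0,y1,1/s); X,Y=np.meshgrid(xs,ys,indexing='ij')
    uv=wproj(tf(pose,np.c_[X.ravel(),Y.ravel(),np.full(X.size,z)]),w,o).astype(np.float32).reshape(*X.shape,2)
    return cv2.remap(w['frame'],uv[...,0],uv[...,1],cv2.INTER_LINEAR).astype(float).mean(2),xs,ys
im,xs,ys=rect('w_tray',tb,46,-115,115,-130,130)
# edge positions: max |gradient| along many scan lines
g=cv2.GaussianBlur(im,(0,0),2)
def edges(ax,lo,hi,t):
    G=np.abs(np.diff(g,axis=ax)); out=[]
    v=xs if ax==0 else ys; u=ys if ax==0 else xs
    for tt in t:
        j=np.argmin(abs(u-tt)); col=(G[:,j] if ax==0 else G[j,:]); i=np.where((v[:-1]>lo)&(v[:-1]<hi))[0]
        out.append(v[i[np.argmax(col[i])]])
    return np.array(out)
for nm,ax,lo,hi,t in [('x-',0,-92,-68,np.arange(-85,86,10)),('x+',0,68,92,np.arange(-85,86,10)),('y-',1,-110,-86,np.arange(-70,71,10)),('y+',1,86,110,np.arange(-70,71,10))]:
    e=edges(ax,lo,hi,t); p=np.polyfit(t,e,1); k=abs(e-np.median(e))<4; p=np.polyfit(t[k],e[k],1); print(nm,round(p[1],1),'slope deg',round(np.degrees(p[0]),2),np.round(np.std(e[k]-np.polyval(p,t[k])),1),k.sum())
for nm,kk in [('draw','w_draw')]:
  for a in(-70,70):
    for b in(-88,88):
        im,xs2,ys2=rect(kk,dr,56,a-11,a+11,b-11,b+11,2)
        B=np.array([0])
        m=np.clip(np.percentile(im,60)-im,0,None)  # dark post
        best=None
        big,X2,Y2=rect(kk,dr,56,a-24,a+24,b-24,b+24,2); bl=cv2.GaussianBlur(big,(0,0),1.5)
        print(a,b,'rows',np.round(bl[::6,48]).astype(int).tolist(),'cols',np.round(bl[48,::6]).astype(int).tolist())
E
python3 d.py
```

```text
x- -81.7 slope deg -1.95 0.2 18
x+ 77.4 slope deg -1.9 0.2 18
y- -104.8 slope deg 1.83 0.1 15
y+ 90.2 slope deg 1.86 0.2 15
-70 -88 rows [147, 182, 128, 85, 150, 114, 65, 91, 180, 187, 186, 165, 111, 81, 148, 186] cols [185, 166, 87, 106, 72, 33, 84, 172, 180, 165, 119, 85, 43, 128, 184, 187]
-70 88 rows [180, 180, 102, 103, 145, 103, 49, 26, 27, 29, 29, 64, 105, 93, 175, 185] cols [140, 47, 51, 105, 146, 185, 183, 106, 27, 42, 97, 89, 123, 185, 171, 150]
70 -88 rows [184, 180, 127, 37, 56, 110, 154, 183, 158, 63, 24, 47, 104, 83, 51, 101] cols [181, 176, 98, 102, 88, 35, 54, 141, 158, 154, 119, 96, 39, 103, 179, 183]
70 88 rows [184, 170, 90, 30, 78, 101, 44, 27, 30, 24, 25, 64, 105, 69, 51, 136] cols [159, 65, 36, 97, 118, 150, 134, 94, 30, 33, 88, 96, 105, 178, 175, 148]
```

```bash
cat > e.py <<'E'
from h import *
import pickle
from scipy.ndimage import map_coordinates
from scipy.optimize import minimize
def sq(x0,x1,y0,y1,z,n=40):
    t=np.linspace(0,1,n); c=np.array(box(x0,x1,y0,y1,z),float); return np.vstack([c[i]+(c[(i+1)%4]-c[i])*t[:,None] for i in range(4)])
def G(im,s):
    g=cv2.GaussianBlur(im.astype(np.float32).mean(2),(0,0),s); return np.hypot(cv2.Sobel(g,cv2.CV_32F,1,0),cv2.Sobel(g,cv2.CV_32F,0,1))
def run(nm,grad,pr,P,p0):
    def cost(d): 
        p=np.array(p0)+np.array([d[0]/1e3,d[1]/1e3,np.radians(d[2])]); uv=pr(tf(p,P)); return -map_coordinates(grad,[uv[:,1],uv[:,0]],order=1).mean()
    R=[np.array([a,b,c]) for a in np.arange(-8,8.1,2) for b in np.arange(-8,8.1,2) for c in(-2,0,2)]
    d=min(R,key=cost); r=minimize(cost,d,method='Nelder-Mead',options=dict(initial_simplex=[d,d+[1.5,0,0],d+[0,1.5,0],d+[0,0,1]]))
    p=np.array(p0)+np.array([r.x[0]/1e3,r.x[1]/1e3,np.radians(r.x[2])]); print(nm,np.round(p[:2],4),np.round(np.degrees(p[2]),2),round(-r.fun,1)); return p
dr=np.array([.5538,-.0389,.1117]); tb=np.load('fit0.npz')['tray']
S=np.vstack([sq(a-8,a+8,b-8,b+8,56) for a in(-70,70) for b in(-88,88)])
W=sq(-90,90,-104,104,56,150); T=sq(-80,80,-98,98,46,150)
top=np.load('pics/top0.npy'); wt=lambda k:pickle.load(open(f'pics/{k}.pkl','rb'))
for nm,P,k,p0 in [('sockets',S,'w_draw',dr),('walls',W,'w_draw',dr),('tray',T,'w_tray',tb)]:
    o,w=wt(k); run(nm+' wrist',G(w['frame'],1.),lambda X:wproj(X,w,o),P,p0); run(nm+' top',G(top,1.),lambda X:proj('top',X),P,p0)
E
python3 e.py
```

```text
sockets wrist [ 0.554  -0.0334] 6.67 179.5
sockets top [ 0.5423 -0.0478] 7.3 100.3
walls wrist [ 0.5484 -0.0429] 6.66 243.7
walls top [ 0.5502 -0.031 ] 6.49 99.1
tray wrist [ 0.4887 -0.3823] 27.89 256.3
tray top [ 0.4848 -0.3678] 27.73 170.0
```

```bash
cat > v.py <<'E'
from h import *
import pickle
dr=np.array([.5538,-.0389,.1117]); tb=np.array([.4884,-.3826,np.radians(27.8)])
top=np.load('pics/top0.npy'); wt=lambda k:pickle.load(open(f'pics/{k}.pkl','rb'))
def patch(im,pr,pose,x,y,z):
    v=np.linspace(20,-20,200); X,Y=np.meshgrid(x+v,y+v,indexing='ij')
    uv=pr(tf(pose,np.c_[X.ravel(),Y.ravel(),np.full(X.size,z)])).astype(np.float32).reshape(200,200,2)
    q=cv2.remap(im,uv[...,0],uv[...,1],cv2.INTER_LINEAR)[:,:,::-1].copy()
    q=cv2.normalize(q,None,0,255,cv2.NORM_MINMAX)
    for c in range(0,200,25): cv2.line(q,(c,0),(c,5 if c!=100 else 12),(0,0,255),1); cv2.line(q,(0,c),(5 if c!=100 else 12,c),(0,0,255),1)
    cv2.circle(q,(100,100),2,(0,255,0),-1); cv2.rectangle(q,(0,0),(199,199),(255,0,0),1); return q
o,w=wt('w_draw');o2,w2=wt('w_tray'); L=[(70,88),(70,-88),(-70,88),(-70,-88)]
a=np.hstack([patch(w['frame'],lambda X:wproj(X,w,o),dr,*p,56) for p in L])
b=np.hstack([patch(top,lambda X:proj('top',X),dr,*p,56) for p in L])
c=np.hstack([patch(w2['frame'],lambda X:wproj(X,w2,o2),tb,np.sign(p[0])*80,np.sign(p[1])*98,46) for p in L])
cv2.imwrite('pics/last.png',np.vstack([a,b,c]))
E
python3 v.py
```

```text
(no output)
```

View pics/last.png

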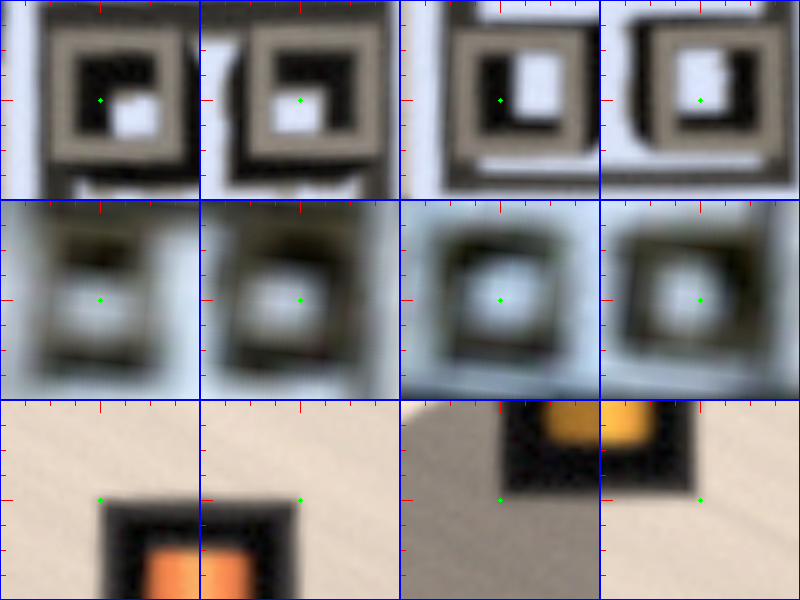

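The last view shows the rectified sockets and tray corners. From the wrist, the sockets sit 1.5 mm in +x and 3.4 mm in -y of my fit, and the tray corners are within 1 mm. That puts the drawer at (0.5557, -0.0421) with yaw 6.6°, and the tray at (0.489, -0.382) with yaw 27.9°. Now I take the tray by its rib.

Emit:
carry_out(targets=[0,3.5,-2.5,0,2.1,0,0,0,-30,0,0,0,0,-30,0,0,0,0,-30,0,0,0,0,-30,0,0,0,0,-30,0,0,0,0,-30,0,0,0,0,-25,0,0,0,0,-20,0,0,0,0,-15,0,0,0,0,-6,0,0,0,0,0,0,0,0,0,0,0])

```text
t: 24.85
eef_pos: [0.492, -0.377, 0.0267]
tool_rot: [0.001, 0.969, 0.245, 0.001]
contact_force: [0.4, 0.5, 0.8]
gripper_width: 0.997
grasp_force: 0.0
```

Emit:
carry_out(targets=[80,0,0,0,0,150,0,0,0,0,180,0,0,0,0,200,0,0,0,0,255,0,0,0,0,255,0,0,0,0,255,0,0,0,0], newtons=90)

```text
t: 25.55
eef_pos: [0.4914, -0.3772, 0.026]
tool_rot: [0.0, 0.97, 0.245, 0.0]
contact_force: [-1.0, 0.7, 3.9]
gripper_width: 0.155
grasp_force: 87.6
```

Emit:
carry_out(targets=[255,0,0,3,0,255,0,0,8,0,255,0,0,20,0,255,0,0,30,0,255,0,0,30,0,255,0,0,30,0,255,0,0,30,0,255,0,0,30,0,255,0,0,25,0,255,0,0,15,0,255,0,0,5,0,255,0,0,0,0,255,0,0,0,0])

```text
t: 26.85
eef_pos: [0.4903, -0.3764, 0.2499]
tool_rot: [-0.001, 0.969, 0.245, -0.001]
contact_force: [-0.3, -0.6, -5.5]
gripper_width: 0.152
grasp_force: 88.2
```

```bash
cat > m.py <<'E'
from h import *
from snap import snap
import sys
# tray in tool frame: rows of edge positions on plane z = tcp + (46-26) mm
def measure(o,w,dz=20.):
    q=o['tool_rot']; yaw=2*np.arctan2(q[2],q[1]); p=o['eef_pos']; pose=(p[0],p[1],yaw); s=2
    xs=np.arange(-20,110,1/s); ys=np.arange(-125,125,1/s); X,Y=np.meshgrid(xs,ys,indexing='ij')
    uv=wproj(tf(pose,np.c_[X.ravel(),Y.ravel(),np.full(X.size,p[2]*1e3+dz)]),w,o).astype(np.float32).reshape(*X.shape,2)
    im=cv2.remap(w['frame'],uv[...,0],uv[...,1],cv2.INTER_LINEAR); cv2.imwrite('pics/m.png',im[::-1,::-1,::-1])
    g=cv2.GaussianBlur(im.astype(np.float32).mean(2),(0,0),2)
    def sc(ax,lo,hi,t):
        D=np.abs(np.diff(g,axis=ax)); v,u=(xs,ys) if ax==0 else (ys,xs); e=[]
        for tt in t:
            j=np.argmin(abs(u-tt)); c=D[:,j] if ax==0 else D[j]; i=np.where((v[:-1]>lo)&(v[:-1]<hi))[0]; e.append(v[i[np.argmax(c[i])]])
        e=np.array(e); k=abs(e-np.median(e))<4; f=np.polyfit(t[k],e[k],1); return f[1],np.degrees(f[0]),np.std(e[k]-np.polyval(f,t[k])),k.sum(),len(t)
    print('yaw',np.degrees(yaw))
    for nm,a in [('x+',(0,65,100,np.arange(-85,86,5.))),('y-',(1,-112,-84,np.arange(25,71,4.))),('y+',(1,84,112,np.arange(25,71,4.)))]: print(nm,np.round(sc(*a),2))
o,w=snap(sys.argv[1]); print(np.round(o['contact_force'],1),np.round(o['torque'],2)); measure(o,w)
E
python3 m.py w_lift
```

```text
[ 0.4903 -0.3764  0.2499] [-1.000e-03  9.695e-01  2.452e-01 -9.000e-04] 26.85
[-0.3 -0.6 -5.5] [0.02 0.01 0.03]
yaw 28.391409674431763
x+ [75.43  0.53  0.56 34.   35.  ]
y- [-99.   0.   0.  12.  12.]
y+ [96.86 -0.6   0.1   8.   12.  ]
```

Emit:
carry_out(targets=[255,2.5,12,0,-0.8,255,5,24,0,-1.6,255,5,24,0,-1.6,255,5,24,0,-1.6,255,5,24,0,-1.6,255,5,24,0,-1.6,255,5,24,0,-1.6,255,5,24,0,-1.6,255,5,24,0,-1.6,255,5,24,0,-1.6,255,5,24,0,-1.6,255,5,24,0,-1.6,255,5,24,0,-1.6,255,5,24,0,-1.5,255,3,12,0,0,255,0,0,0,0,255,0,0,0,0])

```text
t: 28.6
eef_pos: [0.5613, -0.0421, 0.251]
tool_rot: [0.0, 0.998, 0.06, -0.001]
contact_force: [-0.4, -1.2, -4.3]
gripper_width: 0.155
grasp_force: 88.0
```

```bash
cat > n.py <<'E'
from h import *
o=bot.get_obs(); q=o['tool_rot']; print(np.round(o['contact_force'],1),np.round(o['torque'],2),'err mm',np.round((np.array([.5596,-.0406,.070])-o['eef_pos'])*1e3,2),'yaw err',6.85-np.degrees(2*np.arctan2(q[2],q[1])),o['t'])
E
python3 m.py w_over; python3 n.py
```

```text
[ 0.5613 -0.0421  0.251 ] [ 4.000e-04  9.982e-01  6.000e-02 -6.000e-04] 28.6
[-0.4 -1.2 -4.3] [-0.04  0.02  0.02]
yaw 6.882921093491313
x+ [76.91 -0.3   0.59 29.   35.  ]
y- [-99.17  -0.52   0.11   9.    12.  ]
y+ [96.   -0.43  0.2  11.   12.  ]
[-1.  -0.6 -4.1] [-0.   -0.04 -0.02] err mm [  -1.72    2.13 -181.1 ] yaw err 0.05120433312467654 28.65
```

Emit:
carry_out(targets=[255,-2.3,1.7,0,0,255,0,0,-15,0,255,0,0,-20,0,255,0,0,-20,0,255,0,0,-20,0,255,0,0,-20,0,255,0,0,-20,0,255,0,0,-20,0,255,0,0,-15,0,255,0,0,-5,0,255,0,0,0,0,255,0,0,0,0])

```text
t: 29.85
eef_pos: [0.56, -0.0391, 0.0972]
tool_rot: [0.0, 0.998, 0.06, 0.001]
contact_force: [-0.4, 0.2, -3.7]
gripper_width: 0.153
grasp_force: 88.0
```

```bash
python3 m.py w_low; sed -i 's/.5596,-.0406/.5590,-.0404/' n.py; python3 n.py
```

```text
[ 0.56   -0.0391  0.0972] [0.000e+00 9.982e-01 6.000e-02 6.000e-04] 29.85
[-0.4  0.2 -3.7] [ 0.   -0.04  0.  ]
yaw 6.879944416804228
x+ [75.43  0.25  0.22 28.   35.  ]
y- [-99.3   -0.65   0.18  12.    12.  ]
y+ [96.28 -0.65  0.19 12.   12.  ]
[ 0.1 -0.6 -4. ] [ 0.   -0.02  0.05] err mm [ -1.17  -1.31 -27.51] yaw err -0.032363881487958324 29.9
```

Emit:
carry_out(targets=[255,-0.6,-1.2,0,0,255,0,0,-4,0,255,0,0,-4,0,255,0,0,-3,0,255,0,0,-2,0,255,0,0,-2,0,255,0,0,-2,0,255,0,0,0,0])

```text
t: 30.7
eef_pos: [0.5586, -0.0404, 0.0793]
tool_rot: [-0.0, 0.998, 0.06, -0.0]
contact_force: [-0.1, 0.3, -4.6]
gripper_width: 0.151
grasp_force: 88.0
```

```bash
python3 n.py
```

```text
[-0.1  0.3 -4.6] [0.   0.04 0.  ] err mm [ 0.44 -0.03 -9.27] yaw err -0.0315842520395897 30.7
```

Emit:
carry_out(targets=[255,0,0,-1.5,0,255,0,0,-1.5,0,255,0,0,-1.5,0,255,0,0,0,0])

```text
t: 31.1
eef_pos: [0.5591, -0.0403, 0.0751]
tool_rot: [-0.0, 0.998, 0.06, 0.0]
contact_force: [1.9, 0.8, -5.2]
gripper_width: 0.147
grasp_force: 88.1
```

Emit:
carry_out(targets=[255,0,0,-1.5,0,255,0,0,-1.5,0,255,0,0,0,0])

```text
t: 31.4
eef_pos: [0.5591, -0.0403, 0.0721]
tool_rot: [-0.0, 0.998, 0.06, 0.0]
contact_force: [2.8, 0.5, -5.1]
gripper_width: 0.152
grasp_force: 88.1
```

```bash
python3 n.py
```

```text
[ 2.8  0.5 -5.1] [ 0.04 -0.47 -0.08] err mm [-0.11 -0.1  -2.08] yaw err -0.03209974550137673 31.4
```

Emit:
carry_out(targets=[255,0,0,-1,0,255,0,0,-1,0,255,0,0,-0.5,0,255,0,0,0,0])

```text
t: 31.8
eef_pos: [0.5591, -0.0403, 0.07]
tool_rot: [0.0, 0.998, 0.06, 0.0]
contact_force: [0.5, -0.3, 1.7]
gripper_width: 0.155
grasp_force: 88.9
```

Emit:
carry_out(targets=[255,0,0,-0.7,0,255,0,0,0,0])

```text
t: 32.0
eef_pos: [0.5594, -0.0403, 0.07]
tool_rot: [0.0, 0.998, 0.06, 0.001]
contact_force: [-0.4, 0.5, 8.2]
gripper_width: 0.153
grasp_force: 90.0
```

Seated: contact came exactly at the expected height. Now I release and rise.

Emit:
carry_out(targets=[200,0,0,0.5,0,150,0,0,0,0,100,0,0,0,0,60,0,0,0,0,60,0,0,0,0,60,0,0,5,0,60,0,0,15,0,60,0,0,30,0,60,0,0,40,0,60,0,0,40,0,120,0,0,30,0,200,0,0,20,0,255,-20,-3,0,0,255,-30,-4,0,0,255,-30,-4,0,0,255,-30,-3,0,0,255,-21,-2,0,0,255,0,0,0,0])

```text
t: 33.8
eef_pos: [0.4254, -0.0567, 0.2503]
tool_rot: [0.001, 0.998, 0.06, -0.0]
contact_force: [0.2, -0.5, -0.4]
gripper_width: 0.003
grasp_force: 0.0
```

```bash
cat > s.py <<'E'
from h import *
from snap import snap
from e import sq,G,run
o,w=snap('w_seat'); print(o['gripper_width'],np.round(o['contact_force'],1))
dr=np.array([.5557,-.0421,np.radians(6.6)])
P=np.vstack([sq(-80,80,-98,98,90,150)])
p=run('tray seated z90',G(w['frame'],1.),lambda X:wproj(X,w,o),P,dr)
F=np.array([[0,y,126.] for y in np.linspace(-118,118,200)])
for x in (-90,-105): run(f'front {x}',G(w['frame'],1.),lambda X:wproj(X,w,o),F+[x,0,0],dr)
E
python3 s.py 2>&1 | grep -v -E "^(sockets|walls|tray (wrist|top))"
```

```text
[ 0.4254 -0.0567  0.2503] [ 1.100e-03  9.982e-01  5.970e-02 -2.000e-04] 33.8
0.0030173046575706314 [ 0.2 -0.5 -0.4]
tray seated z90 [ 0.5562 -0.0424] 6.68 235.5
front -90 [ 0.5575 -0.0413] 6.72 362.8
front -105 [ 0.5523 -0.0426] 6.67 206.8
```

Emit:
carry_out(targets=[255,0,0,-25,0,255,0,0,-30,0,255,0,0,-30,0,255,0,0,-30,0,255,0,0,-30,0,255,0,0,-20,0,255,0,0,-10,0,255,0,0,0,0])

```text
t: 34.65
eef_pos: [0.4281, -0.0559, 0.0737]
tool_rot: [-0.0, 0.998, 0.06, -0.001]
contact_force: [-0.6, 0.5, 0.5]
gripper_width: 0.0
grasp_force: 0.0
```

Emit:
carry_out(targets=[255,3,0.3,0,0,255,4,0.5,0,0,255,4,0.5,0,0,255,4,0.5,0,0,255,4,0.5,0,0,255,4,0.5,0,0,255,6,0.7,0,0,255,8,0.9,0,0,255,8,0.9,0,0,255,8,0.9,0,0,255,8,0.9,0,0,255,8,0.9,0,0,255,8,0.9,0,0,255,8,0.9,0,0,255,8,0.9,0,0])

```text
t: 36.15
eef_pos: [0.5214, -0.0454, 0.0743]
tool_rot: [-0.0, 0.998, 0.06, -0.0]
contact_force: [-2.3, -0.8, -0.9]
gripper_width: 0.002
grasp_force: 0.0
```

Emit:
carry_out(targets=[255,8,0.9,0,0,255,8,0.9,0,0,255,8,0.9,0,0,255,8,0.9,0,0,255,8,0.9,0,0,255,8,0.9,0,0,255,8,0.9,0,0,255,8,0.9,0,0])

```text
t: 36.95
eef_pos: [0.5854, -0.0383, 0.0744]
tool_rot: [-0.0, 0.998, 0.06, -0.0]
contact_force: [-3.1, -0.4, -1.3]
gripper_width: 0.0
grasp_force: 0.0
```

Emit:
carry_out(targets=[255,6,0.7,0,0,255,6,0.7,0,0,255,5,0.6,0,0,255,4,0.5,0,0,255,3,0.3,0,0,255,2,0.2,0,0,255,2,0.2,0,0,255,2,0.2,0,0,255,2,0.2,0,0])

```text
t: 37.85
eef_pos: [0.6168, -0.0349, 0.0744]
tool_rot: [0.0, 0.998, 0.06, -0.0]
contact_force: [-2.2, 0.3, 0.1]
gripper_width: -0.002
grasp_force: 0.0
```

Emit:
carry_out(targets=[255,2,0.2,0,0,255,2,0.2,0,0,255,1,0.1,0,0,255,0,0,0,0])

```text
t: 38.25
eef_pos: [0.6222, -0.0344, 0.0744]
tool_rot: [-0.0, 0.998, 0.06, 0.0]
contact_force: [-0.5, -0.4, 0.7]
gripper_width: -0.004
grasp_force: 0.0
```

Emit:
carry_out(targets=[255,1,0.1,0,0,255,1,0.1,0,0,255,1,0.1,0,0,255,0,0,0,0])

```text
t: 38.65
eef_pos: [0.6235, -0.0346, 0.074]
tool_rot: [0.0, 0.998, 0.06, -0.001]
contact_force: [-5.1, -1.2, 1.5]
gripper_width: -0.001
grasp_force: 0.0
```

Emit:
carry_out(targets=[255,1,0.1,0,0,255,1,0.1,0,0,255,0,0,0,0])

```text
t: 38.95
eef_pos: [0.6234, -0.035, 0.0734]
tool_rot: [0.001, 0.998, 0.06, -0.004]
contact_force: [-9.6, -1.1, 3.7]
gripper_width: 0.001
grasp_force: 0.0
```

Emit:
carry_out(targets=[255,1.5,0.2,0,0,255,1.5,0.2,0,0,255,0,0,0,0])

```text
t: 39.25
eef_pos: [0.6232, -0.0354, 0.0723]
tool_rot: [0.001, 0.998, 0.059, -0.007]
contact_force: [-18.1, -4.2, 5.3]
gripper_width: -0.002
grasp_force: 0.0
```

Emit:
carry_out(targets=[255,-5,-0.5,0,0,255,-10,-1,0,0,255,-20,-2,0,0,255,-20,-2,10,0,255,0,0,40,0,255,0,0,40,0,255,0,0,40,0,255,0,-30,40,0,255,0,-40,20,0,255,0,-40,0,0,255,0,-40,0,0,255,0,-40,0,0,255,0,-40,0,0,255,0,-40,0,0,255,0,0,0,0])

```text
t: 40.75
eef_pos: [0.573, -0.3171, 0.2641]
tool_rot: [0.002, 0.998, 0.055, 0.0]
contact_force: [-0.4, 0.1, 0.8]
gripper_width: 0.0
grasp_force: 0.0
```

```bash
cat > z.py <<'E'
from h import *
from e import sq,G,run
o=bot.get_obs(); print(o['t'],np.round(o['eef_pos'],3))
top=imaging.read_camera('top')['frame']; np.save('pics/top2.npy',top); side=imaging.read_camera('side')['frame']; np.save('pics/side2.npy',side)
till=np.array([.7616,-.0141,np.radians(6.6)]); g=G(top,1.)
from scipy.ndimage import map_coordinates
for nm,fr in (('before',np.load('pics/top0.npy')),('after',top)):
    gr=fr.astype(np.float32).mean(2); xs=np.arange(-160,-95,4.)
    prof=[map_coordinates(gr,[(u:=proj('top',tf(till,[[x,y,126.] for y in range(-60,61,10)])))[:,1],u[:,0]],order=1).mean() for x in xs]; print(nm,np.round(prof).astype(int).tolist())
# moved neighbours: diff of old/new
d=cv2.absdiff(cv2.GaussianBlur(np.load('pics/top0.npy'),(0,0),2),cv2.GaussianBlur(top,(0,0),2)).max(2)
n,_,s,c=cv2.connectedComponentsWithStats((d>40).astype(np.uint8))
print([(s[i].tolist(),np.round(c[i]).tolist()) for i in range(1,n) if s[i][4]>15])
E
python3 z.py 2>&1 | grep -v -E "^(sockets|walls|tray (wrist|top))"
```

```text
40.75 [ 0.573 -0.317  0.264]
before [155, 155, 155, 155, 154, 145, 112, 85, 96, 85, 63, 57, 65, 90, 105, 107, 107]
after [133, 126, 101, 67, 35, 15, 12, 13, 25, 46, 58, 58, 68, 94, 109, 110, 110]
[([388, 157, 60, 91, 2085], [425.0, 201.0]), ([467, 164, 12, 28, 165], [474.0, 176.0]), ([255, 192, 75, 58, 2308], [297.0, 220.0]), ([452, 196, 24, 62, 462], [466.0, 216.0]), ([375, 216, 49, 69, 2402], [400.0, 249.0]), ([359, 219, 26, 19, 288], [369.0, 226.0]), ([298, 245, 77, 139, 2997], [347.0, 323.0]), ([428, 246, 5, 7, 19], [430.0, 249.0]), ([154, 251, 18, 17, 243], [163.0, 259.0]), ([260, 250, 80, 16, 637], [299.0, 258.0]), ([417, 261, 26, 76, 1379], [429.0, 296.0]), ([470, 261, 4, 28, 70], [471.0, 275.0]), ([477, 307, 14, 26, 209], [481.0, 318.0]), ([497, 308, 63, 35, 1435], [532.0, 326.0]), ([414, 342, 29, 13, 182], [425.0, 347.0]), ([446, 343, 37, 27, 523], [466.0, 354.0]), ([319, 346, 92, 68, 2246], [371.0, 379.0]), ([365, 359, 80, 61, 2128], [414.0, 396.0]), ([510, 358, 47, 62, 861], [530.0, 396.0]), ([271, 408, 10, 12, 54], [275.0, 414.0]), ([329, 418, 11, 2, 19], [334.0, 419.0])]
```

```bash
python3 -c "
from station import bot
print(bot.hand_in())"
```

```text
the job is handed in; nothing more can be done
None
```

The job is handed in, at about 41 s. The terminal lies flat, screen up, in the drawer, the coin tray is seated over it, and the drawer is pushed to its stop. I turned the terminal level by bearing it lightly on the shelf's underside, and I didn't check one by one that the other things on the counter stayed put.

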